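# Close up the fittings canisters on the violin maker's bench

### The job

The lids of the four fittings canisters have been left in one stack on the bench. Take the stack apart and put each lid on the canister it fits, smallest lid on smallest canister and so on up to the largest, each one fully home with its disc flat on the rim. Do not knock any canister over; leave all four standing upright on the bench, closed and at rest.

Things in the scene. Friction and masses are not known exactly. Their poses are not given: they have to be found in the camera images.
- smallest_lid_c (a point): the smallest lid, loose, a round turned brown-wood disc 44 mm across and 14 mm thick with a tapered cork plug 8 mm deep under it (28 mm across where it meets the disc, 19 mm at its foot); overall 22 mm high. At the start on top of the stack, its plug resting on the lid or bench below, so the disc alone can be gripped. The point is on the lid's axis half-way up, 11 mm above the plug's foot and 11 mm below the flat top; z points up along the axis.
- second_lid_c (a point): the second smallest lid, loose, a round turned brown-wood disc 52 mm across and 14 mm thick with a tapered cork plug 8 mm deep under it (36 mm across where it meets the disc, 27 mm at its foot); overall 22 mm high. At the start second from the top of the stack, its plug resting on the lid or bench below, so the disc alone can be gripped. The point is on the lid's axis half-way up, 11 mm above the plug's foot and 11 mm below the flat top; z points up along the axis.
- third_lid_c (a point): the second largest lid, loose, a round turned brown-wood disc 60 mm across and 14 mm thick with a tapered cork plug 8 mm deep under it (44 mm across where it meets the disc, 35 mm at its foot); overall 22 mm high. At the start third from the top of the stack, its plug resting on the lid or bench below, so the disc alone can be gripped. The point is on the lid's axis half-way up, 11 mm above the plug's foot and 11 mm below the flat top; z points up along the axis.
- largest_lid_c (a point): the largest lid, loose, a round turned brown-wood disc 68 mm across and 14 mm thick with a tapered cork plug 8 mm deep under it (52 mm across where it meets the disc, 43 mm at its foot); overall 22 mm high. At the start at the foot of the stack, standing on the bench, its plug resting on the lid or bench below, so the disc alone can be gripped. The point is on the lid's axis half-way up, 11 mm above the plug's foot and 11 mm below the flat top; z points up along the axis.
- smallest_mouth (a point): centre of the open mouth, level with the rim, of the smallest canister: a plain aluminium tin standing loose on the bench, 40 mm across outside, 34 mm inside the mouth, 62 mm high, with violin fittings deep inside. z points up. Its lid (44 mm across) sits home when the disc lies flat on the rim with the plug down inside (about 3 mm of side play), the lid's own point then being 3 mm above this one.
- second_mouth (a point): centre of the open mouth, level with the rim, of the second smallest canister: a plain aluminium tin standing loose on the bench, 48 mm across outside, 42 mm inside the mouth, 72 mm high, with violin fittings deep inside. z points up. Its lid (52 mm across) sits home when the disc lies flat on the rim with the plug down inside (about 3 mm of side play), the lid's own point then being 3 mm above this one.
- third_mouth (a point): centre of the open mouth, level with the rim, of the second largest canister: a plain aluminium tin standing loose on the bench, 56 mm across outside, 50 mm inside the mouth, 82 mm high, with violin fittings deep inside. z points up. Its lid (60 mm across) sits home when the disc lies flat on the rim with the plug down inside (about 3 mm of side play), the lid's own point then being 3 mm above this one.
- largest_mouth (a point): centre of the open mouth, level with the rim, of the largest canister: a plain aluminium tin standing loose on the bench, 64 mm across outside, 58 mm inside the mouth, 92 mm high, with violin fittings deep inside. z points up. Its lid (68 mm across) sits home when the disc lies flat on the rim with the plug down inside (about 3 mm of side play), the lid's own point then being 3 mm above this one.
Not all that is in view belongs to the job. Leave any purple look-alike of the part that bears largest_lid_c alone. What is shaped like the part that bears second_lid_c but pink or purple is not meant.

How it is judged:
By the outcome, as a careful person would: the job done as asked, in the order asked, and still so for the second after the job is handed in, with the robot touching nothing.
It also fails if it takes over 115 s, if anything falls off the work surface, if the arm or the gripper's body presses on something with over 40 N, if the wrist force passes 120 N, or if a joint passes its speed limit or range.

### The arm

A 6-joint arm with a two-finger parallel gripper is mounted at the origin on the work surface. World frame = base frame: x ahead of the robot, y to its left, z up, the work surface at z = 0. Lengths are in m, angles in rad, forces in N, time in s.
With the tool pointing down it reaches from about 0.375 to 0.9 m from the base axis. Payload 3.1 kg.
Tool frame: the origin (TCP) lies on the centre line of the jaws, within the pads' length; the fingertips stand robot.tcp_to_tips ahead of it and the grasp point (between the pads) lies 3 mm ahead of it (robot.tcp_to_tips is the distance from the TCP to the fingertips, in m); z points along the fingers, y is the line along which they close (so a half turn about z gives the same grasp; the last joint's range is limited). The gripper opens to 87 mm and grips with 3 to 60 N. Pads are 19 mm wide; open, the fingers measure 117 mm over their backs; the gripper's body (75 mm by 190 mm) begins 51 mm behind the grasp point.
Start: joints at [1.087, 0.527, 1.433, -0, 1.181, -0.178], TCP at [0.188, 0.596, 0.221] pointing down, gripper open.
Joint ranges: [-3.08, 3.08], [-0.75, 2.2], [0.22, 2.44], [-1.43, 4.57], [0, 2.65], [-2.85, 2.85]. Speed limits (rad/s): [2.79, 2.79, 3.14, 3.14, 3.14, 3.14].

### API

Orientations are given as a unit quaternion [x, y, z, w].
In Python, from rig import robot gives the robot as it stands. The module is installed in compiled form; this text tells all that it offers.
- The arm moves only by the shell command python3 -m jog 'ROWS' [FORCE]. ROWS is JSON, one flat list of numbers, 5 for each row, row after row: the finger opening in m, from 0 to 0.087, then the shift along the tool's x, y, z in m, then the turn about the tool's z in units of 10 degrees (1.0 is 10 degrees). In form: [claw, x, y, z, roll, claw, x, y, z, roll, ...]. A call has 1 to 20 rows; each row shifts and turns the commanded pose from where the row before left it, along the tool's axes as they then stand; what a row does not reach is not made up. A row lasts 1/8 s, in which the tool goes at most 62.5 mm and 10.7 degrees, less where a joint would pass 70% of its speed; a pose out of reach is approached as far as the arm can. A call with a gripper value outside its range is refused whole. The fingers move at their own pace and stop on an object; FORCE is the grip in N (left out, the last holds). Time passes only in rows, so rows that do not move let the fingers close. It gives the time, the measured TCP pose, the force, the opening and the grip force at its end, in the units of the state.
- robot.get_obs(): the state, without advancing time (a new reading comes with each control period).
- robot.camera(name): name is "scene" or "top" or "wrist"; returns the picture (480x640x3 uint8, blue, green, red); there is no depth.
- robot.camera_model(name): a dict with "fx", "fy", "cx", "cy" (pixels), "R" (3x3) and "t" (3): a world point X has camera coordinates R X + t; the wrist camera has in their place "tool_from_camera" (4x4, takes a point from camera to tool coordinates, whose origin is the TCP and whose axes are the flange's). Camera axes: x right, y down, z forward; pixel columns grow to the right and rows downward; lengths in m; the calibration is good to about 2 mm. A picture is of the moment at which its call begins: read the wrist's pose just before it. camera_model takes no time and is no camera call.
- robot.hand_in(): hands the job in; it is judged then, once.
Trained networks look in the newest picture that a camera, given by its name, has taken for a name from the list of things; names that differ only in an ending like _2 or _b are one class to them, and where a whole thing is asked for, a point or a joint stands for the part that bears it (a point fixed in the world has none). Each returns a list of dicts, best first, with "conf" (0 to 1); they miss things now and then, are a little off and sometimes report something else, mostly with a low value. They report only what shows in the picture. A call takes as long as a camera call. They do not tell look-alikes from the thing itself.
- robot.look_for(camera, label): "extent" ([centre column, centre row, width, height] in pixels, round what is visible of it).
- robot.outline_of(camera, label): "region" (480x640 bool, what is visible of it) and "extent" ([centre column, centre row, width, height] in pixels, round what is visible of it).
The state is a dict: "time": time; "q": joint angles; "joint_velocities": joint speeds; "joint_torque": joint torques, N m; "position": TCP position; "tool_rot": TCP orientation; "ft_force": force on the tool from outside, world axes, zero at the start; "moment": the same for the moment, N m; "grip_width": finger opening in m; "grip_force": force on a finger pad.
Only numpy, scipy, OpenCV 4.12 (cv2) and the standard library are available. Lean on these libraries where they do the work, as an engineer would, in place of code of your own. Each camera call takes 0.05 s, during which the arm holds its last target. There are 200 camera calls.

## Working session

There is one attempt and no reset: what is moved stays moved. The work goes in short steps, Python scripts to look and compute and a shell command to move; the robot and the scene stay as the last step left them, time stands still between calls to the robot, and variables do not carry over. Pictures are saved under pics/ and viewed, at most 14 in all, crops included, and the job is handed in when it is done.

```bash
mkdir -p pics; python3 - <<'E'
from rig import robot
import cv2,numpy as np
for c in("scene","top"):
    cv2.imwrite(f"pics/{c}0.png",robot.camera(c))
    m=robot.camera_model(c);print(c,m)
    for l in["smallest_lid_c","second_lid_c","third_lid_c","largest_lid_c","smallest_mouth","second_mouth","third_mouth","largest_mouth"]:
        print(l,[(np.round(d["extent"]).tolist(),round(d["conf"],2)) for d in robot.look_for(c,l)][:4])
o=robot.get_obs();print(o["time"],o["position"],o["tool_rot"],robot.tcp_to_tips,o["ft_force"]);print(robot.camera_model("wrist"))
E
```

```text
scene {'fx': 558.9986347079029, 'fy': 558.9986347079029, 'cx': 316.01274315529776, 'cy': 223.87830991012146, 'R': array([[-0.74753328,  0.66420702,  0.00479964],
       [ 0.45944719,  0.5222773 , -0.71842516],
       [-0.47968977, -0.53484153, -0.6955877 ]]), 't': array([ 0.35921712, -0.17203095,  1.19183908])}
smallest_lid_c [([408.0, 257.0, 31.0, 24.0], 0.57), ([345.0, 381.0, 32.0, 61.0], 0.54)]
second_lid_c [([405.0, 268.0, 32.0, 21.0], 0.92), ([395.0, 230.0, 28.0, 24.0], 0.92), ([385.0, 342.0, 36.0, 33.0], 0.55)]
third_lid_c [([404.0, 282.0, 43.0, 31.0], 0.87)]
largest_lid_c [([399.0, 289.0, 44.0, 30.0], 0.83), ([449.0, 333.0, 48.0, 41.0], 0.7), ([459.0, 251.0, 40.0, 33.0], 0.57)]
smallest_mouth [([174.0, 211.0, 32.0, 38.0], 0.56)]
second_mouth [([346.0, 383.0, 34.0, 61.0], 0.64)]
third_mouth [([260.0, 180.0, 37.0, 51.0], 0.62)]
largest_mouth [([245.0, 284.0, 45.0, 69.0], 0.73)]
top {'fx': 568.1310391951657, 'fy': 568.1310391951657, 'cx': 322.9563180813814, 'cy': 233.44229788151574, 'R': array([[ 0.01811291, -0.99982332, -0.00502453],
       [-0.99398821, -0.01746402, -0.10808539
[... 567 characters left out ...]
[439.0, 241.0, 44.0, 44.0], 0.68)]
largest_mouth [([320.0, 130.0, 39.0, 55.0], 0.76)]
0.9 [0.18813136 0.59600039 0.22055049] [ 1.52305599e-01  9.88333448e-01 -5.17787923e-08  7.50753179e-06] 0.022 [-0.12370427  0.02108473  0.70626873]
{'fx': 360.30427990886176, 'fy': 360.30427990886176, 'cx': 318.8519542191625, 'cy': 239.68040558812058, 'tool_from_camera': array([[ 1.27913026e-03, -9.61438151e-01, -2.75018265e-01,
         7.41382004e-02],
       [ 9.99998958e-01,  1.41380679e-03, -2.91467376e-04,
         3.38132585e-04],
       [ 6.69050545e-04, -2.75017606e-01,  9.61438957e-01,
        -1.64078690e-01],
       [ 0.00000000e+00,  0.00000000e+00,  0.00000000e+00,
         1.00000000e+00]])}
```

View pics/scene0.png

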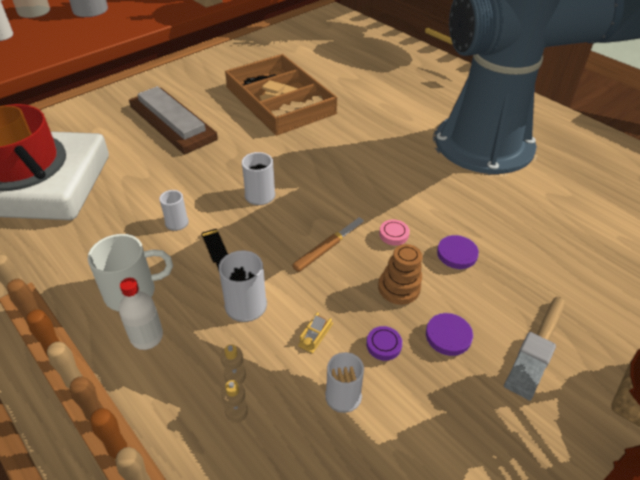

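View pics/top0.png

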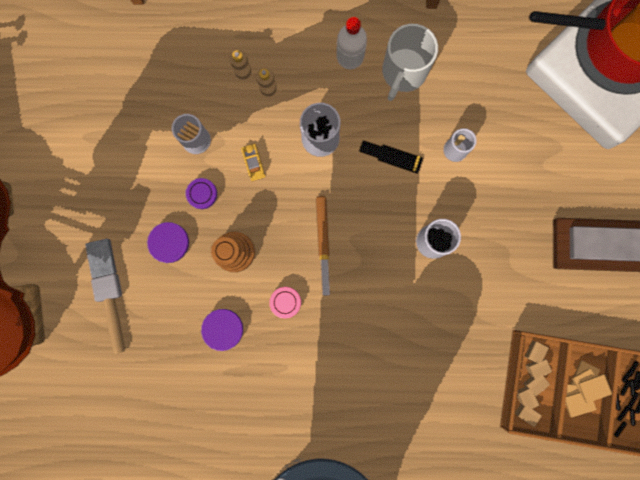

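The stack of brown lids is at scene (402,275) / top (232,251). Look-alikes in the top view are purple at (203,193), (168,243) and (222,330), and pink at (285,303); I leave those alone. The tins in the top view are smallest (460,145), third (439,241), largest (320,130) and second (190,132).

```bash
cat >h.py <<'E'
from rig import robot
import cv2,numpy as np
from scipy.optimize import least_squares
def proj(m,P):
    c=P@m["R"].T+m["t"]; return c[:,:2]/c[:,2:]*[m["fx"],m["fy"]]+[m["cx"],m["cy"]]
def cyl(x,y,r,z0,z1):
    a=np.linspace(0,2*np.pi,60)
    return np.vstack([np.c_[x+r*np.cos(a),y+r*np.sin(a),0*a+z] for z in(z0,z1)])
def edges(p): return np.r_[p.min(0),p.max(0)]
def wristmodel(o):
    from scipy.spatial.transform import Rotation as Ro
    T=np.eye(4);T[:3,:3]=Ro.from_quat(o["tool_rot"]).as_matrix();T[:3,3]=o["position"]
    m=robot.camera_model("wrist");C=np.linalg.inv(T@m["tool_from_camera"])
    return dict(m,R=C[:3,:3],t=C[:3,3])
def to(x,y,z,th=None):
    "print tool-frame shift to world target; th=wanted heading (deg) of tool y modulo 180"
    o=robot.get_obs();a,b=o["tool_rot"][:2];h=2*np.arctan2(b,a)
    d=np.array([x,y,z])-o["position"];c,s=np.cos(h),np.sin(h)
    print("pos",o["position"].round(4),"yhead",round(np.degrees(h)-90,1),"shift",[round(float(v)*1e3,1) for v in(c*d[0]+s*d[1],s*d[0]-c*d[1],-d[2])],"mm; q6",o["q"][5].round(2))
E
python3 - <<'E'
from h import *
S={}
cans={"smallest":(.02,.062),"second":(.024,.072),"third":(.028,.082),"largest":(.032,.092)}
pix={"smallest":((460,145),(174,211)),"second":((190,132),(345,382)),"third":((439,241),(260,180)),"largest":((320,130),(243,285))}
ims={c:robot.camera(c) for c in("top","scene")};M={c:robot.camera_model(c) for c in ims}
for n,(r,h) in cans.items():
    obs=[]
    for i,c in enumerate(("top","scene")):
        best=None
        for l in cans:
            for d in robot.outline_of(c,l+"_mouth"):
                e=d["extent"]
                if np.hypot(e[0]-pix[n][i][0],e[1]-pix[n][i][1])<15 and (best is None or d["conf"]>best[0]):
                    ys,xs=np.nonzero(d["region"]);best=(d["conf"],np.r_[xs.min(),ys.min(),xs.max()+1,ys.max()+1])
        if best: obs.append((c,best[1]))
    f=lambda p:np.concatenate([edges(proj(M[c],cyl(*p,r,0,h)))-b for c,b in obs])
    s=least_squares(f,[.5,0],loss="soft_l1");print(n,s.x.round(4),[c for c,_ in obs],f(s.x).round(1))
# stack: brown colour blobs -> largest lid bottom extents & top lid
n=0
v={c:cv2.resize(ims[c][y-50:y+50,x-60:x+60],None,fx=6,fy=5.9,interpolation=2) for c,(x,y) in {"top":(232,251),"scene":(402,272)}.items()}
cv2.imwrite("pics/stk.png",np.vstack([v["top"],v["scene"]])[::2,:])
cv2.imwrite("pics/stk.png",cv2.resize(np.hstack([v["top"],v["scene"]]),(800,330)))
E
```

```text
smallest [ 0.6207 -0.22  ] ['top', 'scene'] [-0.5  0.9  0.2  0.  -0.4 -0.4 -0.4  0.7]
second [0.6311 0.2282] ['top'] [ 0.  -0.1 -0.1  0.1]
third [ 0.4615 -0.18  ] ['top', 'scene'] [-0.4  0.3  0.   0.6 -0.6  0.  -0.5  0.4]
largest [0.638  0.0131] ['top', 'scene'] [ 0.4 -0.1  0.1 -0.2  0.4  0.3  0.1 -0. ]
```

View pics/stk.png

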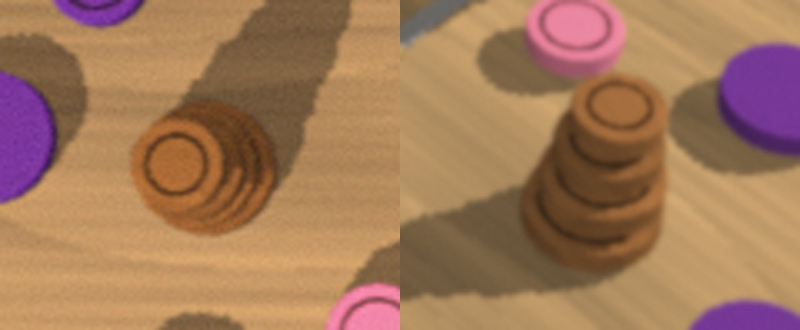

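The crop confirms a stack of four brown lids, with the top lid's face centred at top (225,251) and scene (408,254). The purple and pink discs stand clear of it.

```bash
cat >>h.py <<'E'
def ray(m,u,v,z):
    d=m["R"].T@[(u-m["cx"])/m["fx"],(v-m["cy"])/m["fy"],1];c=-m["R"].T@m["t"];return (c+d*(z-c[2])/d[2])[:2]
E
python3 - <<'E'
from h import *
print(ray(robot.camera_model("top"),225.1,251,.088),ray(robot.camera_model("scene"),407.7,254.1,.088))
to(.43,.15,.2)
E
```

```text
[0.43359068 0.15510602] [0.4346411  0.15495842]
pos [0.1881 0.596  0.2205] yhead 72.5 shift [-364.9, -352.5, 20.5] mm; q6 -0.18
```

```bash
python3 -m jog '[0.065,-0.028,-0.027,0,0, 0.065,-0.028,-0.027,0,0, 0.065,-0.028,-0.027,0,0, 0.065,-0.028,-0.027,0,0, 0.065,-0.028,-0.027,0,0, 0.065,-0.028,-0.027,0,0, 0.065,-0.028,-0.027,0,0, 0.065,-0.028,-0.027,0,0, 0.065,-0.028,-0.027,0,0, 0.065,-0.028,-0.027,0,0, 0.065,-0.028,-0.027,0,0, 0.065,-0.028,-0.027,0,0, 0.065,-0.028,-0.027,0.02,0, 0.065,0,0,0.02,0, 0.065,0,0,0,0]' 15; python3 - <<'E'
from h import *
to(.434,.155,.092)
o=robot.get_obs();m=wristmodel(o);im=robot.camera("wrist")
for x,y,r,z in((.434,.155,.022,.088),(.434,.155,.034,.022)):
    cv2.polylines(im,[proj(m,cyl(x,y,r,z,z)[:60]).astype(int)],True,(0,255,0),1)
cv2.imwrite("pics/w1.png",im)
E
```

```text
time: 4.47
position: [0.4287, 0.1511, 0.1796]
tool_rot: [0.153, 0.988, -0.0, -0.002]
ft_force: [0.5, 0.7, -0.2]
grip_width: 0.0652
grip_force: 0.0
pos [0.4287 0.1511 0.1796] yhead 72.4 shift [-3.9, 5.3, 87.6] mm; q6 -1.17
```

View pics/w1.png

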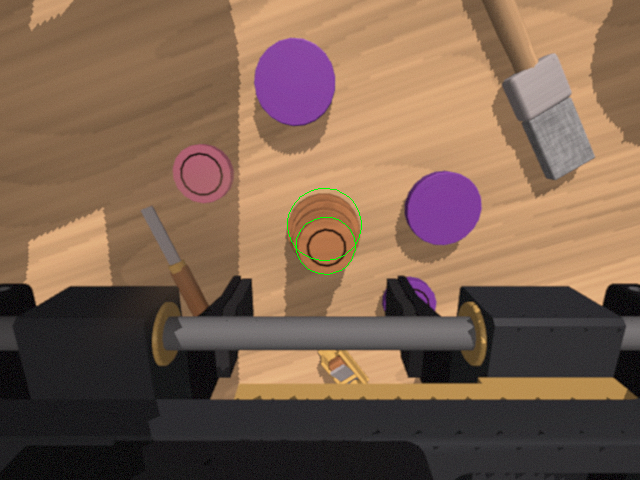

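The overlay fits: the top lid is where the model puts it and the stack is close to concentric. Now descending and gripping.

```bash
python3 -m jog '[0.065,-0.004,0.005,0.03,0, 0.065,0,0,0.03,0, 0.065,0,0,0.02,0, 0.065,0,0,0.0075,0, 0.065,0,0,0,0, 0.03,0,0,0,0, 0.03,0,0,0,0, 0.03,0,0,0,0, 0.03,0,0,0,0, 0.03,0,0,-0.01,0, 0.03,0,0,-0.03,0, 0.03,0,0,-0.03,0, 0.03,0,0,-0.03,0, 0.03,0,0,0,0]' 15; python3 - <<'E'
from h import *
to(.6207,-.22,.12)
cv2.imwrite("pics/s1.png",robot.camera("scene")[180:340,320:500].repeat(3,0).repeat(3,1))
E
```

```text
time: 6.28
position: [0.4366, 0.1555, 0.1955]
tool_rot: [0.152, 0.988, 0.001, 0.003]
ft_force: [0.2, -0.9, 0.1]
grip_width: 0.03
grip_force: 0.0
pos [0.4366 0.1555 0.1955] yhead 72.5 shift [-288.6, -302.7, 75.5] mm; q6 -1.16
```

View pics/s1.png

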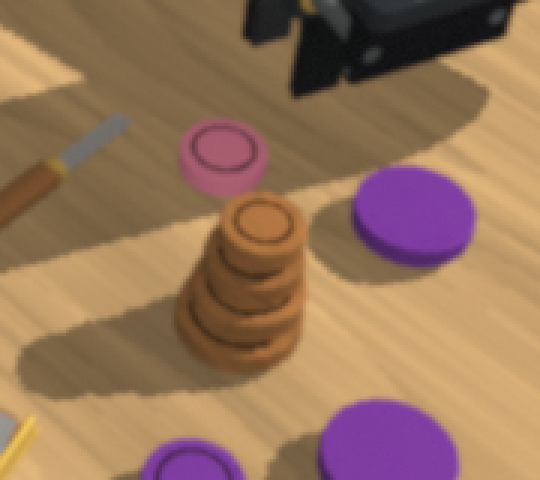

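The fingers closed on nothing and the stack is undisturbed. I go down again and check at the bottom.

```bash
python3 -m jog '[0.065,0,0,0,0, 0.065,0,0,0,0, 0.065,0,0,0,0, 0.065,0,0,0.03,0, 0.065,0,0,0.03,0, 0.065,0,0,0.03,0, 0.065,0,0,0.0135,0, 0.065,0,0,0,0, 0.065,0,0,0,0]' 15; python3 - <<'E'
from h import *
to(.434,.155,.092)
E
```

```text
time: 7.45
position: [0.4356, 0.1554, 0.0902]
tool_rot: [0.152, 0.988, 0.0, 0.001]
ft_force: [0.5, 0.6, -0.5]
grip_width: 0.0652
grip_force: 0.0
pos [0.4356 0.1554 0.0902] yhead 72.5 shift [1.4, -0.8, -1.8] mm; q6 -1.16
```

```bash
python3 -m jog '[0.03,0,0,0,0, 0.03,0,0,0,0, 0.03,0,0,0,0, 0.03,0,0,0,0, 0.03,0,0,0,0, 0.03,0,0,0,0, 0.03,0,0,0,0, 0.03,0,0,0,0]' 15
```

```text
time: 8.45
position: [0.4349, 0.1552, 0.0895]
tool_rot: [0.152, 0.988, -0.0, -0.0]
ft_force: [0.3, 0.0, -0.1]
grip_width: 0.0298
grip_force: 0.0
```

```bash
python3 - <<'E'
from h import *
a=robot.camera("scene")[180:340,320:500];b=robot.camera("wrist")[160:400,180:460]
cv2.imwrite("pics/s2.png",np.hstack([cv2.resize(a,(400,356)),cv2.resize(b,(400,356))]))
E
```

```text
(no output)
```

View pics/s2.png

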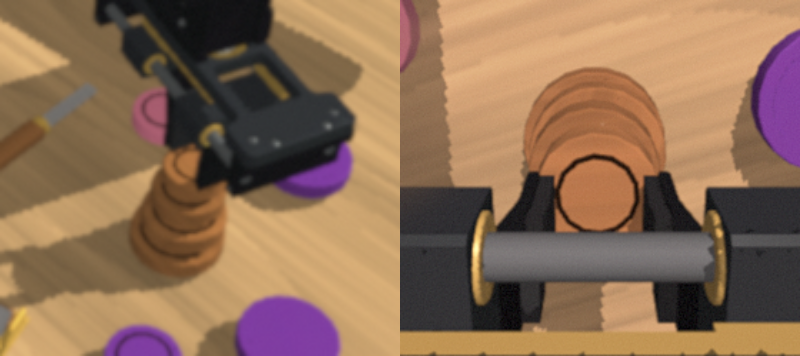

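```bash
python3 - <<'E'
from h import *
from scipy.spatial.transform import Rotation as Ro
o=robot.get_obs();R=Ro.from_quat(o["tool_rot"]).as_matrix()
P=np.array([[0,s*o["grip_width"]/2,z] for s in(-1,1) for z in(0,.022)])@R.T+o["position"]
out=[]
for c,(x0,y0,w,h) in{"scene":(340,200,120,107),"wrist":(180,160,280,240)}.items():
    m=wristmodel(o) if c=="wrist" else robot.camera_model(c)
    im=robot.camera(c)[y0:y0+h,x0:x0+w];k=400/w;im=cv2.resize(im,(400,356))
    for r,z in((.022,.088),(.022,.074)): cv2.polylines(im,[((proj(m,cyl(.434,.155,r,z,z)[:60])-[x0,y0])*k).astype(int)],True,(0,255,0),1)
    q=((proj(m,P)-[x0,y0])*k).astype(int)
    for i in(0,2): cv2.line(im,q[i].tolist(),q[i+1].tolist(),(255,0,255),2)
    out.append(im)
cv2.imwrite("pics/s3.png",np.hstack(out));print(o["q"],o["position"],o["grip_width"])
E
```

```text
[ 1.00156150e-01  5.41128417e-01  1.95271780e+00 -1.49270927e-05
  6.47798805e-01 -1.16482684e+00] [0.43487969 0.15525839 0.08952291] 0.029814422568713937
```

View pics/s3.png

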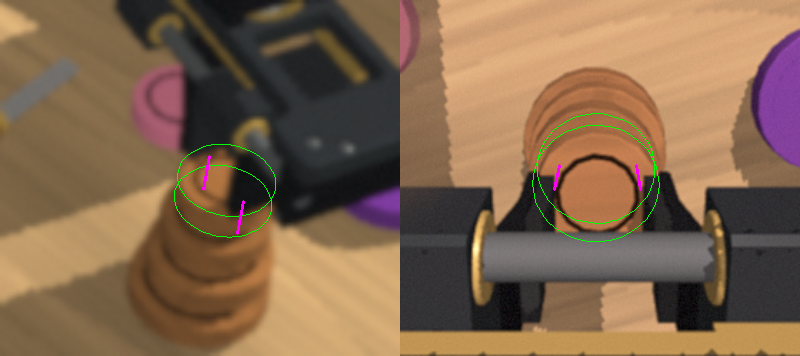

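```bash
python3 -m jog '[0.03,0,0,0.002,0, 0.03,0,0,0,0, 0.03,0,0,0,0]' 15; python3 -m jog '[0.03,0,0,0.002,0, 0.03,0,0,0,0]' 15;python3 - <<'E'
from h import *
a=robot.camera("scene")[190:280,340:460]
b=robot.camera("top")[200:290,180:300]
cv2.imwrite("pics/s4.png",np.hstack([cv2.resize(a,(400,300),interpolation=2),cv2.resize(b,(400,300),interpolation=2)]))
E
```

```text
time: 9.02
position: [0.4348, 0.1553, 0.0875]
tool_rot: [0.152, 0.988, -0.0, -0.0]
ft_force: [-0.9, 0.3, -0.2]
grip_width: 0.0303
grip_force: 0.0
time: 9.28
position: [0.4351, 0.1553, 0.0863]
tool_rot: [0.152, 0.988, 0.0, 0.0]
ft_force: [-0.3, 0.2, 9.0]
grip_width: 0.0297
grip_force: 4.1
```

View pics/s4.png

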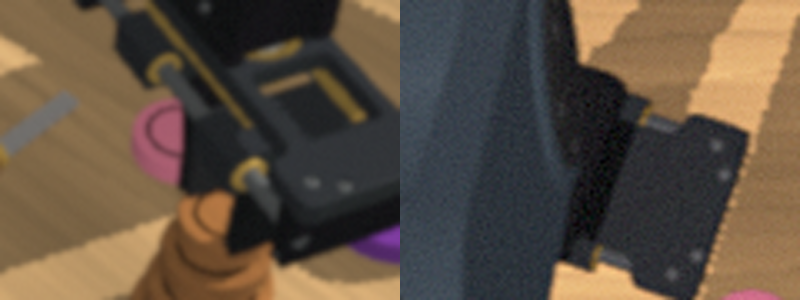

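Contact came at TCP z ≈ 0.0865, so the fingertips are effectively level with the reported TCP: closing had taken place just above the lid. Going about 20 mm deeper.

```bash
python3 -m jog '[0.065,0,0,-0.014,0, 0.065,0,0,0,0, 0.065,0,0,0,0, 0.065,0,0,0,0, 0.065,0,0,0.01,0, 0.065,0,0,0.01,0, 0.065,0,0,0.006,0, 0.065,0,0,0.003,0, 0.065,0,0,0,0, 0.065,0,0,0,0]' 15;python3 -m jog '[0.03,0,0,0,0, 0.03,0,0,0,0, 0.03,0,0,0,0, 0.03,0,0,0,0, 0.03,0,0,0,0]' 15
```

```text
time: 10.62
position: [0.435, 0.1553, 0.0707]
tool_rot: [0.152, 0.988, 0.0, 0.0]
ft_force: [0.1, -0.0, 0.1]
grip_width: 0.0649
grip_force: 0.0
time: 11.25
position: [0.435, 0.1553, 0.0707]
tool_rot: [0.152, 0.988, 0.0, 0.0]
ft_force: [-0.2, 0.4, 1.3]
grip_width: 0.0436
grip_force: 15.0
```

Gripped at 43.6 mm. Lifting.

```bash
python3 -m jog '[0.03,0,0,-0.01,0, 0.03,0,0,-0.03,0, 0.03,0,0,-0.03,0, 0.03,0,0,0,0]' 15; python3 -c "
from h import *
to(.6207,-.22,.0587)"
```

```text
time: 11.75
position: [0.4365, 0.1555, 0.1428]
tool_rot: [0.152, 0.988, 0.001, 0.003]
ft_force: [0.8, -0.6, -0.3]
grip_width: 0.0436
grip_force: 15.0
pos [0.4365 0.1555 0.1428] yhead 72.5 shift [-288.6, -302.7, 84.1] mm; q6 -1.16
```

```bash
python3 -m jog '[0.03,-0.01,-0.01,0,0, 0.03,-0.02,-0.021,0,0, 0.03,-0.02,-0.021,0,0, 0.03,-0.02,-0.021,0,0, 0.03,-0.02,-0.021,0,0, 0.03,-0.02,-0.021,0,0, 0.03,-0.02,-0.021,0,0, 0.03,-0.02,-0.021,0,0, 0.03,-0.02,-0.021,0,0, 0.03,-0.02,-0.021,0,0, 0.03,-0.02,-0.021,0,0, 0.03,-0.02,-0.021,0,0, 0.03,-0.02,-0.021,0,0, 0.03,-0.02,-0.021,0,0, 0.03,-0.02,-0.021,0,0, 0.03,0,0,0.03,0, 0.03,0,0,0.01,0, 0.03,0,0,0,0, 0.03,0,0,0,0]' 15; python3 - <<'E'
from h import *
to(.6207,-.22,.0587)
o=robot.get_obs();m=wristmodel(o);im=robot.camera("wrist")
for r,z in((.02,.062),(.017,.062),(.02,.0)): cv2.polylines(im,[proj(m,cyl(.6207,-.22,r,z,z)[:60]).astype(int)],True,(0,255,0),1)
cv2.imwrite("pics/w2.png",im)
E
```

```text
time: 14.12
position: [0.6202, -0.222, 0.101]
tool_rot: [0.152, 0.988, -0.0, 0.0]
ft_force: [-0.0, -0.2, -0.6]
grip_width: 0.0437
grip_force: 15.0
pos [ 0.6202 -0.222   0.101 ] yhead 72.5 shift [0.1, 2.0, 42.3] mm; q6 -1.78
```

View pics/w2.png

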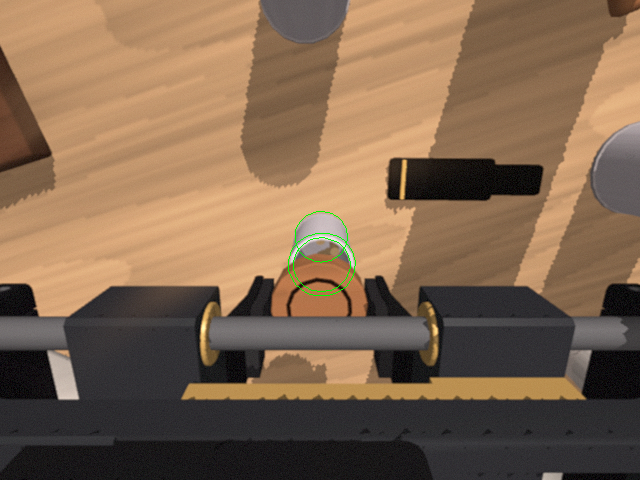

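The lid is held centred and the overlay matches the tin's rim at (322,265). Lowering.

```bash
python3 -m jog '[0.03,0,0.002,0.01,0, 0.03,0,0,0.01,0, 0.03,0,0,0.01,0, 0.03,0,0,0.006,0, 0.03,0,0,0.004,0, 0.03,0,0,0.001,0, 0.03,0,0,0,0]' 15; python3 -c "
from h import *
to(.6207,-.22,.0587)"
```

```text
time: 15.05
position: [0.6206, -0.2201, 0.0597]
tool_rot: [0.152, 0.988, -0.0, 0.0]
ft_force: [0.1, 0.6, -0.2]
grip_width: 0.0433
grip_force: 15.0
pos [ 0.6206 -0.2201  0.0597] yhead 72.5 shift [-0.0, 0.2, 1.0] mm; q6 -1.78
```

```bash
python3 -m jog '[0.03,0,0,0.001,0, 0.03,0,0,0.0005,0, 0.03,0,0,0,0]' 15; python3 -m jog '[0.046,0,0,0,0, 0.055,0,0,0,0, 0.065,0,0,0,0, 0.065,0,0,0,0, 0.065,0,0,-0.015,0, 0.065,0,0,-0.03,0, 0.065,0,0,-0.04,0, 0.075,0,0,0,0]' 15; python3 - <<'E'
from h import *
to(.434,.155,.15)
out=[]
for c,ps in{"scene":((174,211),(402,275)),"top":((459,145),(235,252))}.items():
    im=robot.camera(c)
    for x,y in ps: out.append(cv2.resize(im[y-38:y+37,x-50:x+50],(400,300),interpolation=2))
cv2.imwrite("pics/p1.png",np.vstack([np.hstack(out[:2]),np.hstack(out[2:])]))
E
```

```text
time: 15.42
position: [0.6208, -0.2202, 0.0587]
tool_rot: [0.152, 0.988, -0.0, 0.0]
ft_force: [-0.6, 0.1, 3.7]
grip_width: 0.0434
grip_force: 15.0
time: 16.42
position: [0.6234, -0.2215, 0.1482]
tool_rot: [0.152, 0.988, -0.002, 0.005]
ft_force: [0.5, 0.8, -0.6]
grip_width: 0.0696
grip_force: 0.0
pos [ 0.6234 -0.2215  0.1482] yhead 72.5 shift [293.9, 302.1, -1.8] mm; q6 -1.78
```

View pics/p1.png

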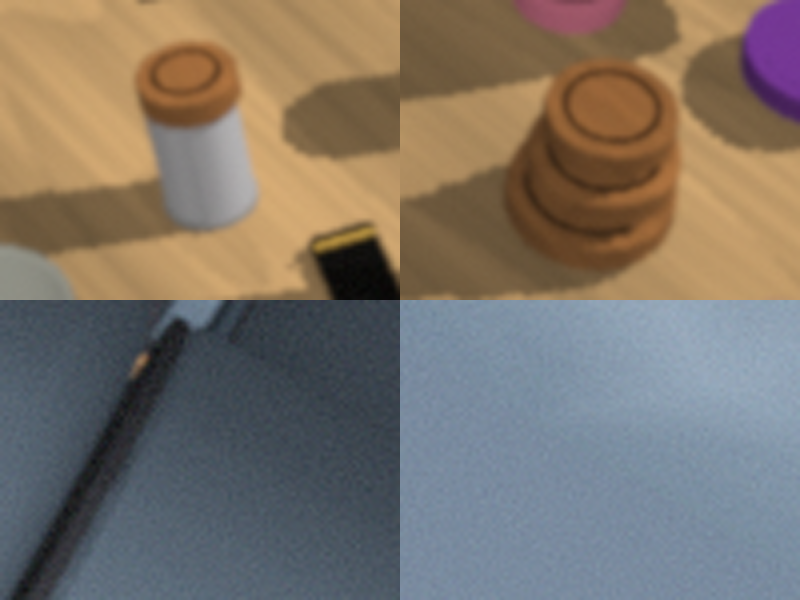

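First lid is seated flat on the smallest tin. The remaining stack is undisturbed, with the second lid's face at scene (405,263).

```bash
python3 -m jog '[0.075,0.01,0.01,0,0, 0.075,0.021,0.0215,0,0, 0.075,0.021,0.0215,0,0, 0.075,0.021,0.0215,0,0, 0.075,0.021,0.0215,0,0, 0.075,0.021,0.0215,0,0, 0.075,0.021,0.0215,0,0, 0.075,0.021,0.0215,0,0, 0.075,0.021,0.0215,0,0, 0.075,0.021,0.0215,0,0, 0.075,0.021,0.0215,0,0, 0.075,0.021,0.0215,0,0, 0.075,0.021,0.0215,0,0, 0.075,0.021,0.0215,0,0, 0.075,0.01,0.01,0.02,0, 0.075,0,0,0,0, 0.075,0,0,0,0]' 15; python3 - <<'E'
from h import *
x,y=ray(robot.camera_model("scene"),405,263.5,.066);print(x,y)
to(x,y,.0487)
o=robot.get_obs();m=wristmodel(o);print("pred",proj(m,np.array([[x,y,.066]])))
robot.camera("wrist")
for l in("second_lid_c","third_lid_c","largest_lid_c"): print(l,[(np.round(d["extent"]).tolist(),round(d["conf"],2)) for d in robot.look_for("wrist",l)])
E
```

```text
time: 18.65
position: [0.431, 0.1536, 0.1229]
tool_rot: [0.152, 0.988, -0.0, -0.0]
ft_force: [-0.7, 0.6, 0.2]
grip_width: 0.0749
grip_force: 0.0
0.43516600020919965 0.15341081748141366
pos [0.431  0.1536 0.1229] yhead 72.5 shift [-4.0, 1.0, 74.2] mm; q6 -1.17
pred [[320.02227679 261.90522544]]
second_lid_c [([175.0, 178.0, 78.0, 73.0], 0.92), ([320.0, 258.0, 80.0, 77.0], 0.6)]
third_lid_c [([322.0, 236.0, 84.0, 54.0], 0.63)]
largest_lid_c [([283.0, 67.0, 100.0, 109.0], 0.81), ([317.0, 231.0, 84.0, 56.0], 0.76), ([463.0, 221.0, 101.0, 89.0], 0.75)]
```

Wrist and scene agree. Descend, grip and lift.

```bash
python3 -m jog '[0.075,-0.004,0.001,0.02,0, 0.075,0,0,0.03,0, 0.075,0,0,0.014,0, 0.075,0,0,0.008,0, 0.075,0,0,0.002,0, 0.075,0,0,0,0, 0.04,0,0,0,0, 0.04,0,0,0,0, 0.04,0,0,0,0, 0.04,0,0,0,0, 0.04,0,0,0,0]' 15; python3 -m jog '[0.04,0,0,-0.01,0, 0.04,0,0,-0.03,0, 0.04,0,0,-0.03,0, 0.04,0,0,-0.02,0, 0.04,0,0,0,0, 0.04,0,0,0,0]' 15; python3 -c "
from h import *
to(.6311,.2282,.0687)"
```

```text
time: 20.23
position: [0.4355, 0.1536, 0.0493]
tool_rot: [0.152, 0.988, 0.0, 0.0]
ft_force: [-0.1, -1.0, 3.2]
grip_width: 0.0518
grip_force: 15.0
time: 20.98
position: [0.4348, 0.1534, 0.1387]
tool_rot: [0.152, 0.988, -0.0, -0.0]
ft_force: [0.0, 0.3, 0.0]
grip_width: 0.0516
grip_force: 15.0
pos [0.4348 0.1534 0.1387] yhead 72.5 shift [-164.6, 130.4, 70.0] mm; q6 -1.17
```

```bash
python3 -m jog '[0.04,-0.01,0.008,0,0, 0.04,-0.019,0.015,0,0, 0.04,-0.019,0.015,0,0, 0.04,-0.019,0.015,0,0, 0.04,-0.019,0.015,0,0, 0.04,-0.019,0.015,0,0, 0.04,-0.019,0.015,0,0, 0.04,-0.019,0.015,0,0, 0.04,-0.019,0.015,0,0, 0.04,0,0,0.01,0, 0.04,0,0,0.01,0, 0.04,0,0,0,0, 0.04,0,0,0,0]' 15; python3 - <<'E'
from h import *
to(.6311,.2282,.0693)
o=robot.get_obs();m=wristmodel(o);im=robot.camera("wrist")
for r,z in((.024,.072),(.024,.0)): cv2.polylines(im,[proj(m,cyl(.6311,.2282,r,z,z)[:60]).astype(int)],True,(0,255,0),1)
cv2.imwrite("pics/w3.png",im[120:400,160:480])
E
```

```text
time: 22.6
position: [0.6278, 0.2266, 0.1189]
tool_rot: [0.152, 0.988, -0.0, -0.0]
ft_force: [0.6, 0.1, -0.3]
grip_width: 0.0515
grip_force: 15.0
pos [0.6278 0.2266 0.1189] yhead 72.5 shift [-2.7, 2.5, 49.6] mm; q6 -1.09
```

View pics/w3.png

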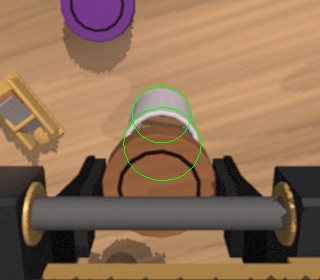

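The overlay matches the second tin's rim at crop (162,145), so I lower and release.

```bash
python3 -m jog '[0.04,-0.003,0.0025,0.015,0, 0.04,0,0,0.015,0, 0.04,0,0,0.01,0, 0.04,0,0,0.005,0, 0.04,0,0,0.003,0, 0.04,0,0,0.001,0, 0.04,0,0,0.001,0, 0.04,0,0,0,0]' 15; python3 -c "
from h import *
to(.6311,.2282,.0693)"
```

```text
time: 23.65
position: [0.6322, 0.2283, 0.0694]
tool_rot: [0.152, 0.988, 0.0, 0.0]
ft_force: [0.8, -0.2, -0.1]
grip_width: 0.0513
grip_force: 15.0
pos [0.6322 0.2283 0.0694] yhead 72.5 shift [1.0, -0.5, 0.1] mm; q6 -1.08
```

```bash
python3 -m jog '[0.04,0.001,-0.0005,0.001,0, 0.04,0,0,0,0]' 15; python3 -m jog '[0.054,0,0,0,0, 0.062,0,0,0,0, 0.074,0,0,0,0, 0.074,0,0,0,0, 0.074,0,0,-0.015,0, 0.074,0,0,-0.03,0, 0.08,0,0,-0.03,0, 0.08,0,0,0,0]' 15; python3 -c "
from h import *
to(.435,.154,.12)"
```

```text
time: 23.9
position: [0.6322, 0.2283, 0.0693]
tool_rot: [0.152, 0.988, 0.001, 0.002]
ft_force: [0.8, 0.1, 5.0]
grip_width: 0.051
grip_force: 15.0
time: 24.9
position: [0.6334, 0.2287, 0.1471]
tool_rot: [0.152, 0.988, 0.001, 0.004]
ft_force: [0.4, -0.1, -0.4]
grip_width: 0.0791
grip_force: 0.0
pos [0.6334 0.2287 0.1471] yhead 72.5 shift [166.7, -130.9, 27.1] mm; q6 -1.08
```

```bash
python3 - <<'E'
from h import *
im=robot.camera("scene");M=robot.camera_model("scene")
out=[]
for (x,y),c in(((345,375),(.6311,.2282,.026,.072,.086)),((402,275),(.435,.154,.03,.03,.044))):
    for z in c[3:]:cv2.polylines(im,[proj(M,cyl(*c[:3],z,z)[:60]).astype(int)],True,(0,255,0),1) if x==345 else 0
    out.append(cv2.resize(im[y-38:y+37,x-50:x+50],(400,300),interpolation=2))
cv2.imwrite("pics/p2.png",np.hstack(out))
E
```

```text
(no output)
```

View pics/p2.png

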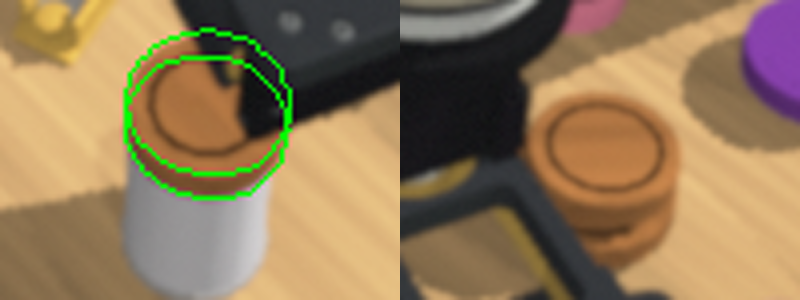

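Second lid is home flat. The third lid's face is at scene (403.5,273.8).

```bash
python3 -m jog '[0.08,0.01,-0.008,0,0, 0.08,0.02,-0.016,0,0, 0.08,0.02,-0.016,0,0, 0.08,0.02,-0.016,0,0, 0.08,0.02,-0.016,0,0, 0.08,0.02,-0.016,0,0, 0.08,0.02,-0.016,0.01,0, 0.08,0.02,-0.016,0.01,0, 0.08,0.015,-0.01,0.01,0, 0.08,0,0,0.01,0, 0.08,0,0,0,0, 0.08,0,0,0,0]' 15; python3 - <<'E'
from h import *
x,y=ray(robot.camera_model("scene"),403.5,273.75,.044);print(x,y)
to(x,y,.027)
o=robot.get_obs();m=wristmodel(o);print("pred",proj(m,np.array([[x,y,.044]])))
robot.camera("wrist")
for l in("third_lid_c","second_lid_c"): print(l,[(np.round(d["extent"]).tolist(),round(d["conf"],2)) for d in robot.look_for("wrist",l)])
E
```

```text
time: 26.45
position: [0.4355, 0.154, 0.103]
tool_rot: [0.152, 0.988, 0.0, 0.0]
ft_force: [-0.1, 0.2, 0.4]
grip_width: 0.0799
grip_force: 0.0
0.436233288219529 0.1546458163941145
pos [0.4355 0.154  0.103 ] yhead 72.5 shift [-0.5, 0.8, 76.0] mm; q6 -1.17
pred [[319.68036625 255.54546388]]
third_lid_c [([319.0, 253.0, 92.0, 90.0], 0.71)]
second_lid_c [([408.0, 361.0, 29.0, 26.0], 0.77), ([160.0, 173.0, 83.0, 73.0], 0.77), ([316.0, 234.0, 97.0, 66.0], 0.32)]
```

```bash
python3 -m jog '[0.08,0,0.001,0.02,0, 0.08,0,0,0.03,0, 0.08,0,0,0.014,0, 0.08,0,0,0.009,0, 0.08,0,0,0.002,0, 0.08,0,0,0,0, 0.045,0,0,0,0, 0.045,0,0,0,0, 0.045,0,0,0,0, 0.045,0,0,0,0, 0.045,0,0,0,0]' 15; python3 -m jog '[0.045,0,0,-0.01,0, 0.045,0,0,-0.03,0, 0.045,0,0,-0.04,0, 0.045,0,0,-0.04,0, 0.045,0,0,0,0, 0.045,0,0,0,0]' 15; python3 -c "
from h import *
to(.4615,-.18,.079)"
```

```text
time: 27.98
position: [0.4349, 0.1548, 0.0283]
tool_rot: [0.152, 0.988, 0.0, 0.0]
ft_force: [-0.1, -0.2, 4.1]
grip_width: 0.0595
grip_force: 15.0
time: 28.72
position: [0.4341, 0.1547, 0.1479]
tool_rot: [0.152, 0.988, -0.0, -0.0]
ft_force: [-0.4, -0.6, 0.1]
grip_width: 0.0595
grip_force: 15.0
pos [0.4341 0.1547 0.1479] yhead 72.5 shift [-126.9, -310.9, 68.9] mm; q6 -1.17
```

```bash
python3 -m jog '[0.045,-0.005,-0.011,0,0, 0.045,-0.009,-0.022,0,0, 0.045,-0.009,-0.022,0,0, 0.045,-0.009,-0.022,0,0, 0.045,-0.009,-0.022,0,0, 0.045,-0.009,-0.022,0,0, 0.045,-0.009,-0.022,0,0, 0.045,-0.009,-0.022,0,0, 0.045,-0.009,-0.022,0,0, 0.045,-0.009,-0.022,0,0, 0.045,-0.009,-0.022,0,0, 0.045,-0.009,-0.022,0,0, 0.045,-0.009,-0.022,0,0, 0.045,-0.009,-0.022,0,0, 0.045,-0.005,-0.014,0,0, 0.045,0,0,0.02,0, 0.045,0,0,0,0, 0.045,0,0,0,0]' 15; python3 - <<'E'
from h import *
to(.4615,-.18,.0803)
o=robot.get_obs();m=wristmodel(o);im=robot.camera("wrist")
print("pred",edges(proj(m,cyl(.4615,-.18,.028,0,.082))))
for d in robot.look_for("wrist","third_mouth"):
    e=d["extent"];print(e[0]-e[2]/2,e[1]-e[3]/2,e[0]+e[2]/2,e[1]+e[3]/2,d["conf"])
E
```

```text
time: 30.98
position: [0.4619, -0.1798, 0.1279]
tool_rot: [0.152, 0.988, 0.0, -0.0]
ft_force: [0.3, 1.0, -0.8]
grip_width: 0.0593
grip_force: 15.0
pos [ 0.4619 -0.1798  0.1279] yhead 72.5 shift [0.3, -0.3, 47.6] mm; q6 -1.86
pred [272.43959262 195.35984521 363.27734978 302.69983146]
272.65000000000003 197.5 361.55 261.7 0.82
252.99999999999997 240.45 381.79999999999995 369.34999999999997 0.19
```

Prediction and detection agree, so I lower and release.

```bash
python3 -m jog '[0.045,0,0,0.015,0, 0.045,0,0,0.015,0, 0.045,0,0,0.01,0, 0.045,0,0,0.004,0, 0.045,0,0,0.002,0, 0.045,0,0,0.001,0, 0.045,0,0,0.001,0, 0.045,0,0,0,0]' 15; python3 -c "
from h import *
to(.4615,-.18,.0803)"
```

```text
time: 32.08
position: [0.4624, -0.1802, 0.0804]
tool_rot: [0.152, 0.988, -0.0, 0.0]
ft_force: [0.6, -0.4, 1.6]
grip_width: 0.0595
grip_force: 15.0
pos [ 0.4624 -0.1802  0.0804] yhead 72.5 shift [0.9, -0.1, 0.1] mm; q6 -1.86
```

```bash
python3 -m jog '[0.045,0,0,0.001,0, 0.045,0,0,0,0]' 15; python3 -m jog '[0.062,0,0,0,0, 0.07,0,0,0,0, 0.08,0,0,0,0, 0.082,0,0,0,0, 0.082,0,0,-0.015,0, 0.082,0,0,-0.03,0, 0.082,0,0,-0.03,0, 0.082,0,0,0,0]' 15; python3 - <<'E'
from h import *
to(.435,.154,.12)
for l in("third_lid_c","largest_lid_c"):
    robot.camera("scene")
    print(l,[(np.round(d["extent"],1).tolist(),round(d["conf"],2)) for d in robot.outline_of("scene",l)])
M=robot.camera_model("scene")
print(edges(proj(M,cyl(.4615,-.18,.030,.082,.096))),edges(proj(M,cyl(.435,.154,.034,.008,.022))))
T=robot.camera_model("top");print([ray(T,*p,.014) for p in((203,193),(168,243),(222,330))])
E
```

```text
time: 32.33
position: [0.4625, -0.1802, 0.0803]
tool_rot: [0.152, 0.988, -0.0, 0.001]
ft_force: [-1.6, 0.2, 10.1]
grip_width: 0.0597
grip_force: 15.0
time: 33.33
position: [0.4639, -0.181, 0.1569]
tool_rot: [0.152, 0.988, -0.001, 0.003]
ft_force: [0.3, -0.6, -0.8]
grip_width: 0.0817
grip_force: 0.0
pos [ 0.4639 -0.181   0.1569] yhead 72.5 shift [128.3, 310.8, 36.9] mm; q6 -1.86
third_lid_c [([256.1, 157.3, 37.1, 28.5], 0.64)]
largest_lid_c [([449.6, 333.8, 51.9, 45.9], 0.91), ([457.6, 251.2, 40.7, 36.1], 0.57)]
[240.53427625 145.17672963 274.55189514 171.80578487] [379.88840673 266.16582874 423.77615027 304.86484509]
[array([0.53670001, 0.20937616]), array([0.45082762, 0.26458523]), array([0.30862935, 0.16868576])]
```

```bash
python3 -m jog '[0.082,0.005,0.011,0,0, 0.082,0.009,0.022,0,0, 0.082,0.009,0.022,0,0, 0.082,0.009,0.022,0,0, 0.082,0.009,0.022,0,0, 0.082,0.009,0.022,0,0, 0.082,0.009,0.022,0,0, 0.082,0.009,0.022,0,0, 0.082,0.009,0.022,0,0, 0.082,0.009,0.022,0,0, 0.082,0.009,0.022,0,0, 0.082,0.009,0.022,0,0, 0.082,0.009,0.022,0,0, 0.082,0.009,0.022,0.02,0, 0.082,0.005,0.014,0.02,0, 0.082,0,0,0.02,0, 0.082,0,0,0,0, 0.082,0,0,0,0]' 15; python3 - <<'E'
from h import *
to(.436,.154,.005)
o=robot.get_obs();m=wristmodel(o);print("pred",edges(proj(m,cyl(.436,.154,.034,.008,.022))))
im=robot.camera("wrist");cv2.imwrite("pics/w5.png",im[120:400,160:480])
for l in("largest_lid_c",): print(l,[(np.round(edges(np.argwhere(d["region"])[:,::-1])).tolist(),round(d["conf"],2)) for d in robot.outline_of("wrist",l)])
E
```

```text
time: 35.78
position: [0.4345, 0.1549, 0.0941]
tool_rot: [0.152, 0.988, -0.0, -0.0]
ft_force: [0.9, 0.5, 0.5]
grip_width: 0.0817
grip_force: 0.0
pos [0.4345 0.1549 0.0941] yhead 72.5 shift [-1.7, -0.4, 89.1] mm; q6 -1.17
pred [268.45370956 198.95458619 367.30744286 296.67841843]
largest_lid_c [([219, 0, 331, 113], 0.88), ([424, 174, 528, 272], 0.78), ([267, 204, 364, 299], 0.6)]
```

View pics/w5.png

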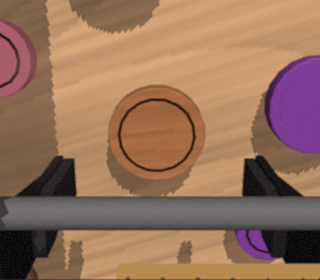

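The brown largest lid is alone at crop (156,132), about 2–3 mm off the model. I correct for that and descend carefully.

```bash
python3 -m jog '[0.082,-0.004,-0.0015,0.02,0, 0.082,0,0,0.03,0, 0.082,0,0,0.02,0, 0.082,0,0,0.008,0, 0.082,0,0,0.004,0, 0.082,0,0,0,0]' 15; python3 -m jog '[0.082,0,0,0.003,0, 0.082,0,0,0.002,0, 0.082,0,0,0,0]' 15
```

```text
time: 36.62
position: [0.4385, 0.1522, 0.0125]
tool_rot: [0.152, 0.988, 0.0, 0.0]
ft_force: [-0.3, -0.6, 0.7]
grip_width: 0.0818
grip_force: 0.0
time: 37.0
position: [0.4381, 0.1522, 0.0071]
tool_rot: [0.152, 0.988, 0.0, 0.0]
ft_force: [-0.6, -0.4, -0.5]
grip_width: 0.0818
grip_force: 0.0
```

```bash
python3 -m jog '[0.05,0,0,0,0, 0.05,0,0,0,0, 0.05,0,0,0,0, 0.05,0,0,0,0, 0.05,0,0,0,0]' 15; python3 -m jog '[0.05,0,0,-0.01,0, 0.05,0,0,-0.03,0, 0.05,0,0,-0.04,0, 0.05,0,0,-0.04,0, 0.05,0,0,-0.03,0, 0.05,0,0,0,0, 0.05,0,0,0,0]' 15; python3 -c "
from h import *
to(.638,.0131,.091)"
```

```text
time: 37.62
position: [0.4381, 0.1522, 0.0071]
tool_rot: [0.152, 0.988, -0.0, 0.0]
ft_force: [0.0, 0.8, 0.5]
grip_width: 0.0678
grip_force: 15.0
time: 38.5
position: [0.4373, 0.1521, 0.1568]
tool_rot: [0.152, 0.988, -0.0, -0.0]
ft_force: [-0.7, -0.1, -0.3]
grip_width: 0.0677
grip_force: 15.0
pos [0.4373 0.1521 0.1568] yhead 72.5 shift [-233.2, -72.1, 65.8] mm; q6 -1.17
```

```bash
python3 -m jog '[0.05,-0.012,-0.004,0,0, 0.05,-0.023,-0.007,0,0, 0.05,-0.023,-0.007,0,0, 0.05,-0.023,-0.007,0,0, 0.05,-0.023,-0.007,0,0, 0.05,-0.023,-0.007,0,0, 0.05,-0.023,-0.007,0,0, 0.05,-0.023,-0.007,0,0, 0.05,-0.023,-0.007,0,0, 0.05,-0.023,-0.007,0,0, 0.05,-0.014,-0.005,0,0, 0.05,0,0,0.015,0, 0.05,0,0,0,0, 0.05,0,0,0,0]' 15; python3 - <<'E'
from h import *
to(.638,.0131,.0911)
o=robot.get_obs();m=wristmodel(o);im=robot.camera("wrist")
print("pred",edges(proj(m,cyl(.638,.0131,.032,0,.092))),"lid",proj(m,np.array([o["position"]+[0,0,.015]])))
for l in("largest_mouth","largest_lid_c"):
  for d in robot.look_for("wrist",l):
    e=d["extent"];print(l,e[0]-e[2]/2,e[1]-e[3]/2,e[0]+e[2]/2,e[1]+e[3]/2,d["conf"])
E
```

```text
time: 40.25
position: [0.6376, 0.014, 0.1415]
tool_rot: [0.152, 0.988, 0.0, -0.001]
ft_force: [0.3, -0.0, 0.4]
grip_width: 0.0671
grip_force: 15.0
pos [0.6376 0.014  0.1415] yhead 72.5 shift [-0.7, -0.7, 50.4] mm; q6 -1.42
pred [266.23603254 189.46955438 368.36203665 307.3493311 ] lid [[318.11432433 306.25764319]]
largest_mouth 269.5 189.15 366.9 248.04999999999998 0.64
largest_lid_c 243.85000000000002 228.85000000000002 392.35 370.35 0.57
```

```bash
python3 -m jog '[0.05,-0.0005,-0.0007,0.015,0, 0.05,0,0,0.015,0, 0.05,0,0,0.01,0, 0.05,0,0,0.006,0, 0.05,0,0,0.003,0, 0.05,0,0,0.001,0, 0.05,0,0,0.001,0, 0.05,0,0,0,0]' 15; python3 -c "
from h import *
to(.638,.0131,.0911)"
```

```text
time: 41.4
position: [0.639, 0.0125, 0.0913]
tool_rot: [0.152, 0.988, 0.0, 0.0]
ft_force: [-0.1, -0.6, -1.3]
grip_width: 0.0675
grip_force: 15.0
pos [0.639  0.0125 0.0913] yhead 72.5 shift [1.2, 0.2, 0.2] mm; q6 -1.42
```

```bash
python3 -m jog '[0.05,0.001,0,0.001,0, 0.05,0,0,0,0]' 15; python3 -m jog '[0.07,0,0,0,0, 0.077,0,0,0,0, 0.086,0,0,0,0, 0.086,0,0,0,0, 0.086,0,0,-0.015,0, 0.086,0,0,-0.03,0, 0.086,0.02,0.02,-0.03,0, 0.086,0.04,0.02,-0.03,0, 0.086,0.04,0.02,-0.02,0, 0.086,0.04,0.02,0,0, 0.086,0.04,0.02,0,0, 0.086,0,0,0,0, 0.086,0,0,0,0]' 15; python3 - <<'E'
from h import *
im=robot.camera("scene");out=[]
for x,y in((174,211),(345,375),(260,178),(243,280)): out.append(cv2.resize(im[y-45:y+45,x-60:x+60],(400,300),interpolation=2))
cv2.imwrite("pics/fin.png",np.vstack([np.hstack(out[:2]),np.hstack(out[2:])]))
E
```

```text
time: 41.65
position: [0.639, 0.0125, 0.0911]
tool_rot: [0.152, 0.988, -0.0, 0.001]
ft_force: [0.3, -0.1, 3.4]
grip_width: 0.0672
grip_force: 15.0
time: 43.28
position: [0.4974, 0.1623, 0.2161]
tool_rot: [0.152, 0.988, 0.0, 0.001]
ft_force: [0.1, 0.5, -0.6]
grip_width: 0.086
grip_force: 0.0
```

View pics/fin.png

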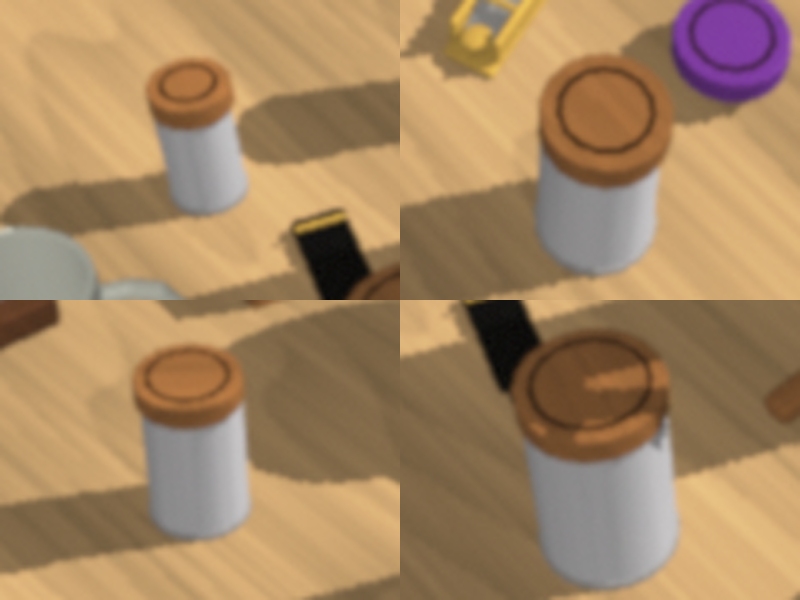

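All four tins are upright with their lids flat on the rims, so I hand in.

```bash
python3 -c "
from rig import robot
print(robot.hand_in())"
```

```text
the job is handed in; nothing more can be done
None
```

All four lids are seated flat on their matching canisters, which still stand upright in the last scene picture; the job was handed in with the clock at about 43 s of the 115 s, and no verdict came back.

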